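# Put the panel-lifting tools away

## Task

The display panel is finished, so put the lifting tools away. Draw back the spring sleeve of the coupling until the vacuum wand kicks loose, pull the wand straight out so that the sleeve snaps fully forward again, and lay the wand in both yokes of its raised cradle, along the cradle. Also drop every suction lifter lying on the bench handle-first down through a ring of its own on the rack until its square pad rests on the ring; leave the bottle, spool and meter where they are.

Things in the scene. Friction and masses are not known exactly. Their poses are not given: they have to be found in the camera images.
- coupling: Fixed vacuum coupling, base plate 260x64x8 mm. Origin on the bench under the front of its grey stand block (50x50, 96 mm tall, at -x); +x: the way the wand comes out; z up. All on one axis along x at z=80 mm: tube to x=78 (dia 22), sleeve x=34..66, wand grip x=88..208 when locked. A 10 mm thick, 40 mm wide post at x=123 carries the grip (seat at 69 mm height, cheeks to 80).
- sleeve (a joint): Knurled sleeve on the coupling tube, dia 34, 32 mm long, sliding back toward the stand block. 0 = fully forward, 0.009 m = fully back; spring 3 N rising to 6 N. Wand locked at 0, free from 6 mm back (draw about 8 mm), then a spring kicks it 12 mm out in 0.2 s. Let go, the sleeve stops about 4 mm back while the nipple is in the bore and snaps to 0 when it is out.
- sleeve_mid (a point): Centre of the sleeve, on the coupling axis (moves with the sleeve); axes as the coupling.
- mouth (a point): Centre of the tube's open end, on the coupling axis 78 mm in front of the stand block and 80 mm above the bench; axes as the coupling.
- wand: Loose vacuum wand, 130 g: black grip 22x22 mm square, 120 mm long; origin at its centre, x along it. At -x a dia 12 nipple (x=-60..-108 mm) with a groove, at +x a rubber cup to x=86. Starts locked in the coupling, centre at coupling x=148 mm, x axes alike. After the kick 26 mm of nipple is still in the bore and the grip lies on the post: pull 40 mm along +x before lifting.
- nipple_tip (a point): Tip of the wand's nipple, at x=-108 mm on the wand's axis.
- cradle: Fixed metal cradle, base 130x56x8 mm, origin at its centre on the bench, x along it, z up. Two 10 mm thick U-shaped yokes stand at x=-36 and +36 mm: seats at height 55 mm, cheeks 29 mm apart that flare open up to 75 mm high. Room for fingers between the yokes (62 mm). The wand may lie either way round.
- cradle_seat (a point): Middle of the cradle at 66 mm height: where the centre of the seated wand's grip belongs (within 15 mm along the cradle). Axes as the cradle.
- rack: Fixed grey rack, origin on the bench under its middle ring, y along the row of rings, z up. Three horizontal steel rings (inner dia 30, outer dia 40, 12 mm high, top at 135 mm) at y=-110, 0 and +110 mm, open below, each on a 12 mm wide arm from a beam at x=49 to 63 mm whose top is at 133 mm; posts at y=+-130 mm.
- ring_1 (a point): Centre of the top of the ring at rack y=-110 mm; axes as the rack.
- ring_2 (a point): Centre of the top of the middle ring.
- ring_3 (a point): Centre of the top of the ring at rack y=+110 mm.
- lifter_1: Hand suction lifter 1, 120 g, may be absent: square pad 48x48x18 mm with a round black handle dia 20 mm, 100 mm long, square to it. Origin at the pad's centre; x runs along the handle's axis from handle to pad: pad x=-9..+9 mm, handle x=-9..-109 mm. Starts lying on one edge face of the pad and the handle's end, pad centre 25 mm above the bench, axis sloping 8 degrees.
- lifter_1_seat (a point): Centre of lifter 1's pad underside, where the handle begins (x=-9 mm).
- lifter_2: Hand suction lifter 2, 120 g, may be absent: square pad 48x48x18 mm with a round black handle dia 20 mm, 100 mm long, square to it. Origin at the pad's centre; x runs along the handle's axis from handle to pad: pad x=-9..+9 mm, handle x=-9..-109 mm. Starts lying on one edge face of the pad and the handle's end, pad centre 25 mm above the bench, axis sloping 8 degrees.
- lifter_2_seat (a point): Centre of lifter 2's pad underside, where the handle begins (x=-9 mm).
- lifter_3: Hand suction lifter 3, 120 g, may be absent: square pad 48x48x18 mm with a round black handle dia 20 mm, 100 mm long, square to it. Origin at the pad's centre; x runs along the handle's axis from handle to pad: pad x=-9..+9 mm, handle x=-9..-109 mm. Starts lying on one edge face of the pad and the handle's end, pad centre 25 mm above the bench, axis sloping 8 degrees.
- lifter_3_seat (a point): Centre of lifter 3's pad underside, where the handle begins (x=-9 mm).
- isopropanol_bottle: White plastic bottle with a blue cap, dia 63, 145 mm tall, origin at the centre of its underside; a bystander, leave alone.
- spool: Solder spool, 73x65x51 mm, origin at the centre of its underside; a bystander, leave alone.
- meter: Dark handheld meter lying flat, 157x77x46 mm, origin at the centre of its underside; a bystander, leave alone.

How it is judged:
By the outcome, as a careful person would: the job done as asked, in the order asked, and still so for the second after the job is handed in, with the robot touching nothing.
Of lifter_1, lifter_2, lifter_3 only 2 to 3 are there at a start; the rules pass over those that are not, and their reading is None.
At some moment in a run one of lifter_1, lifter_2, lifter_3 may be knocked a few centimetres aside while the robot is not near it.
It also fails if it takes over 210 s, if anything falls off the work surface, if the arm or the gripper's body presses on something with over 40 N, if the wrist force passes 120 N, or if a joint passes its speed limit or range.

## Robot

A 6-joint arm with a two-finger parallel gripper is mounted at the origin on a cart in front of the work surface, level with it; the furniture and walls round the work are solid. World frame = base frame: x ahead of the robot, y to its left, z up, the work surface at z = 0. Lengths are in m, angles in rad, forces in N, time in s.
With the tool pointing down it reaches from about 0.425 to 0.95 m from the base axis. Payload 3.5 kg.
Tool frame: the origin (TCP) lies midway between the tips of the shut fingers; the grasp point (between the pads) lies 19 mm behind it (ctrl.hold_point_z is the distance from the TCP to the grasp point, in m); z points along the fingers, y is the line along which they close (so a half turn about z gives the same grasp; the last joint's range is limited). The gripper opens to 85 mm and grips with 20 to 120 N. Pads are 22 mm wide; open, the fingers measure 114 mm over their backs; the gripper's body (76 mm by 85 mm) begins 54 mm behind the grasp point. The pads swing forward as they close: fully open they stand 13 mm farther back than shut.
Start: joints at [-1.337, 0.286, 1.577, -0, 1.279, -0.15], TCP at [0.253, -0.626, 0.231] pointing down, gripper open.
Joint ranges: [-2.77, 2.77], [-0.9, 2.22], [0.21, 2.48], [-1.53, 4.67], [0.24, 2.81], [-2.84, 2.84]. Speed limits (rad/s): [2.79, 2.79, 3.14, 3.14, 3.14, 3.14].

## Interface

Orientations are given as a unit quaternion [x, y, z, w].
In Python, from plant import readout, cams, sign_off, ctrl gives the robot as it stands. The module is installed in compiled form; this text tells all that it offers.
- The arm moves only by the tool step_arm, never from a script. Its argument "increments" is a list of rows, each a list of 2 entries, a list of its own where there are three numbers: the shift along the world's x, y, z in mm, then the turn, a rotation vector about the world's x, y, z in rad. In form: [[[x, y, z], [rx, ry, rz]], ...]. A call has 1 to 8 rows; each row shifts and turns the commanded pose from where the row before left it; what a row does not reach is not made up. A row lasts 1/12 s, in which the tool goes at most 41.7 mm and 7.16 degrees, less where a joint would pass 70% of its speed; a pose out of reach is approached as far as the arm can. A call is refused whole if a number of a shift passes 41.7 or a number of a turn 0.125, either way. A call with a gripper value outside its range is refused whole. "fingers" is the opening, from -1 (shut) to 1 (fully open), set as the call begins (left out, the last holds). The fingers move at their own pace and stop on an object; "grip_force" is the grip in N (left out, the last holds). Time passes only in rows, so rows that do not move let the fingers close. It gives the time, the measured TCP pose, the force, the opening and the grip force at its end, in the units of the state.
- readout.get_state(): the state, without advancing time (a new reading comes with each control period).
- cams.read_camera(name): name is "scene" or "top" or "wrist"; returns the picture (420x560x3 uint8, red, green, blue); there is no depth.
- cams.get_calibration(name): a dict with "fx", "fy", "cx", "cy" (pixels), "eye" and "rotation" of the camera in the world; the wrist camera has in their place "T_tool_cam" (4x4, takes a point from camera to tool coordinates, whose origin is the TCP and whose axes are the flange's). Camera axes: x right, y up, looking along -z (the intrinsics and any distortion apply to the point x, -y, -z); pixel columns grow to the right and rows downward; lengths in m; the calibration is good to about 2 mm. A picture is of the moment at which its call begins: read the wrist's pose just before it. get_calibration takes no time and is no camera call.
- sign_off(): hands the job in; it is judged then, once.
The state is a dict: "time": time; "qpos": joint angles; "dq": joint speeds; "joint_efforts": joint torques, N m; "eef_pos": TCP position; "tcp_rot": TCP orientation; "contact_force": force on the tool from outside, world axes, zero at the start; "wrist_torque": the same for the moment, N m; "opening": opening from 0.0 (shut) to 1.0 (fully open); "finger_force": force on a finger pad.
Only numpy, scipy, OpenCV 4.12 (cv2) and the standard library are available. Lean on these libraries where they do the work, as an engineer would, in place of code of your own. Each camera call takes 0.05 s, during which the arm holds its last target. There are 200 camera calls.

## Working session

There is one attempt and no reset: what is moved stays moved. The work goes in short steps, Python scripts to look and compute and a tool call to move; the robot and the scene stay as the last step left them, time stands still between calls to the robot, and variables do not carry over. Pictures are saved under pics/ and viewed, at most 16 in all, crops included, and the job is handed in when it is done.

Besides the shell and the picture viewer there is one more tool, called after "Request:" as name(argument=value, ...), one argument or row to a line, values as JSON. step_arm: Moves the arm, as the interface text tells. Its arguments: {"type":"object","properties":{"increments":{"type":"array","items":{"type":"array"}},"fingers":{"type":"number"},"grip_force":{"type":"number"}},"required":["increments"]}

```bash
mkdir -p pics
python3 - <<'E'
from plant import readout,cams,ctrl
import cv2
for n in("scene","top"):
    im=cams.read_camera(n);cv2.imwrite(f"pics/{n}0.png",im[:,:,::-1]);print(n,cams.get_calibration(n))
print(cams.get_calibration("wrist"));print(readout.get_state());print(ctrl.hold_point_z)
E
```

```text
scene {'fx': 470.4312153351433, 'fy': 470.4312153351433, 'cx': 277.9136978360195, 'cy': 207.125454687092, 'eye': array([-0.06461872,  0.56203433,  1.07391715]), 'rotation': array([-0.14577673,  0.33072031,  0.84387368, -0.39654814])}
top {'fx': 503.2901614013042, 'fy': 503.2901614013042, 'cx': 280.4512885135469, 'cy': 203.54701922049867, 'eye': array([ 0.41612411, -0.01630048,  1.49511939]), 'rotation': array([ 0.0477132 , -0.04481833, -0.69911941,  0.71200197])}
{'fx': 374.8076106366996, 'fy': 374.8076106366996, 'cx': 276.87377145956356, 'cy': 209.41298190436092, 'T_tool_cam': array([[-9.62484694e-04,  9.45633376e-01,  3.25233135e-01,
         8.33957611e-02],
       [ 9.99999536e-01,  9.20893610e-04,  2.81817885e-04,
         1.07512055e-04],
       [-3.30087183e-05,  3.25233256e-01, -9.45633824e-01,
        -1.44042757e-01],
       [ 0.00000000e+00,  0.00000000e+00,  0.00000000e+00,
         1.00000000e+00]])}
{'time': 0.1, 'qpos': array([-1.33703632e+00,  2.87103874e-01,  1.57804407e+00,  2.02719835e-05,
        1.27859004e+00, -1.50002645e-01]), 'dq': array([ 0.00054156, -0.00249989, -0.00280136,  0.0015025 , -0.00033253,
        0.00031982]), 'joint_efforts': array([ 5.83145975e-04, -4.07294369e+01, -2.93697792e+01, -1.55569624e-04,
        3.40345301e-03,  3.36701376e-06]), 'eef_pos': array([ 0.25261887, -0.6253036 ,  0.23006033]), 'tcp_rot': array([ 9.81647186e-01,  1.90703044e-01, -3.52139617e-05, -1.07213034e-03]), 'contact_force': array([-0.53194528,  0.35165178, -0.67441937]), 'wrist_torque': array([ 0.02759789, -0.01847781, -0.00669201]), 'finger_force': 0.0, 'opening': 1.00112541029422}
0.0187
```

View pics/top0.png

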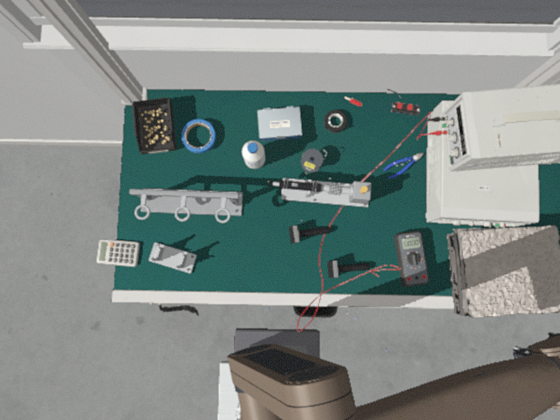

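View pics/scene0.png

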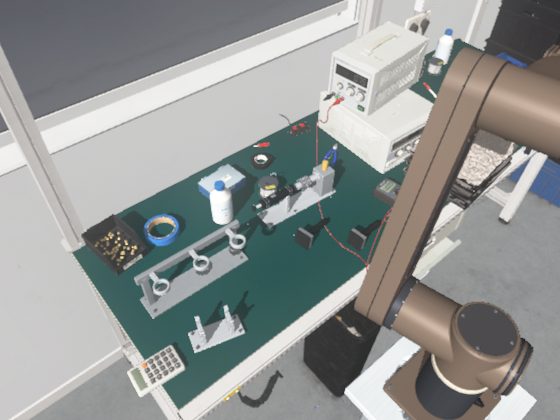

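Top view: rack at left (rings at (142,213), (182,214), (222,212)), cradle (173,257), coupling (325,190) with wand pointing left, two lifters at (300,233) and (345,268), no third. Enlarging for measurement.

```bash
cat > h.py <<'E'
import numpy as np,cv2
from scipy.spatial.transform import Rotation as R
from plant import readout,cams,ctrl
def cam(n,st=None):
    c=cams.get_calibration(n)
    if n=="wrist":
        st=st or readout.get_state();T=c["T_tool_cam"];Rt=R.from_quat(st["tcp_rot"]).as_matrix()
        return c,np.array(st["eef_pos"])+Rt@T[:3,3],Rt@T[:3,:3]
    r=np.array(c["rotation"]);M=R.from_quat(r).as_matrix() if r.size==4 else r
    return c,np.array(c["eye"]),M
def px2w(C,u,v,z):
    c,e,M=C;d=M@np.array([(u-c["cx"])/c["fx"],-(v-c["cy"])/c["fy"],-1]);return e+d*(z-e[2])/d[2]
def w2px(C,p):
    c,e,M=C;q=(np.atleast_2d(p)-e)@M;return np.c_[c["cx"]+c["fx"]*q[:,0]/-q[:,2],c["cy"]+c["fy"]*q[:,1]/q[:,2]]
def grab(n):
    st=readout.get_state();im=cams.read_camera(n)[:,:,::-1].copy();return im,cam(n,st)
E
python3 - <<'E'
from h import *
im=cv2.imread("pics/top0.png");s=4
cv2.imwrite("pics/t1.png",cv2.resize(im[165:290,265:440],None,fx=4.5,fy=4.5,interpolation=cv2.INTER_CUBIC))
cv2.imwrite("pics/t2.png",cv2.resize(im[175:280,120:255],None,fx=5.6,fy=5.6,interpolation=cv2.INTER_CUBIC))
C=cam("top")
for n,u,v,z in[("bench corner",113,292,0),("ring1?",142,213,.135),("ring2",182,214,.135),("ring3",222,212,.135),("wandtip",275,184,.08),("block",359,193,.096),("L1",296,234,.049),("L2",334,268,.049),("cradle",173,257,.0)]:print(n,px2w(C,u,v,z).round(3))
E
```

```text
bench corner [0.343 0.478 0.   ]
ring1? [0.562 0.367 0.135]
ring2 [0.562 0.258 0.135]
ring3 [0.569 0.15  0.135]
wandtip [0.658 0.008 0.08 ]
block [ 0.634 -0.229  0.096]
L1 [ 0.519 -0.055  0.049]
L2 [ 0.424 -0.165  0.049]
cradle [0.448 0.306 0.   ]
```

View pics/t1.png

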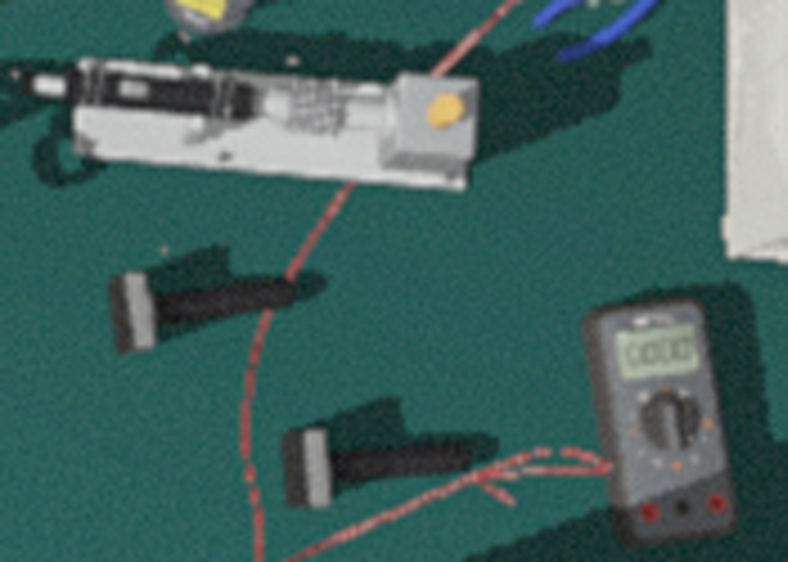

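View pics/t2.png

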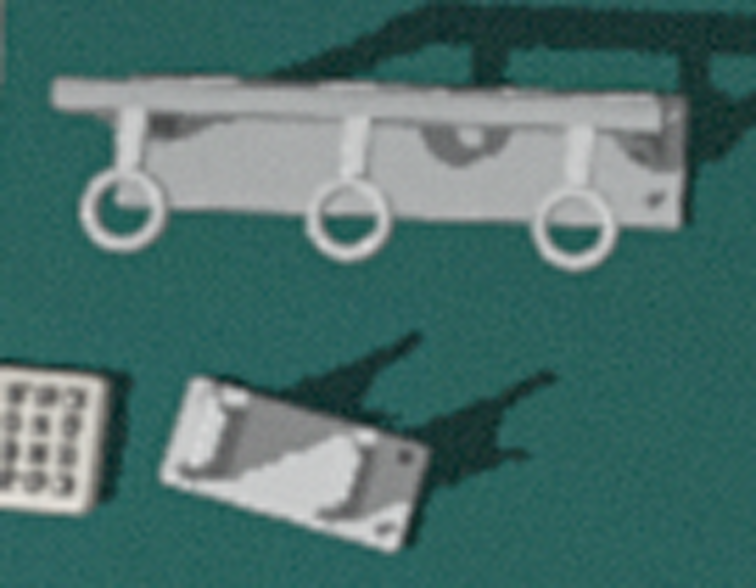

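Coupling: base corners (466,187), (77,150), (82,62), sleeve (316,106). Ring centres in the second crop are (122,210), (348,218), (576,229). Cradle corners are (197,376), (428,447), (397,551), (162,478). Pads near (133,312) and (307,467), handles pointing right.

Run:
```python
from h import *
from scipy.optimize import least_squares
C=cam("top")
c1=lambda x,y:(265+(x+.5)/4.5-.5,165+(y+.5)/4.5-.5)
c2=lambda x,y:(120+(x+.5)/5.6-.5,175+(y+.5)/5.6-.5)
def fit(name,pts,px,x0):
    pts=np.array(pts)
    def f(p):
        w=R.from_euler('z',p[2]).apply(pts)+[p[0],p[1],0];return (w2px(C,w)-px).ravel()
    r=least_squares(f,x0);print(name,r.x.round(4),"deg",np.degrees(r.x[2]).round(2),"res",r.fun.round(1));return r.x
fit("coup",[(-.05,-.032,.008),(.21,-.032,.008),(.21,.032,.008),(-.05,.025,.096),(-.05,-.025,.096),(.05,0,.08)][:],
 [c1(466,187),c1(77,150),c1(82,62),c1(478,80),c1(474,163),c1(316,106)],[.63,-.2,1.6])
fit("rack",[(0,-.11,.135),(0,0,.135),(0,.11,.135)],[c2(576,229),c2(348,218),c2(122,210)],[.56,.26,0])
b=.008
fit("cradle",[(-.065,.028,b),(-.065,-.028,b),(.065,-.028,b),(.065,.028,b)],[c2(428,447),c2(197,376),c2(162,478),c2(397,551)],[.45,.3,1.6])
for n,a in[("L1pad",c1(135,312)),("L1end",c1(293,292)),("L2pad",c1(307,467)),("L2end",c1(470,456))]:print(n,px2w(C,*a,.045 if 'pad' in n else .02).round(3))
for n,a,z in[("bottle top",(252,148),.145),("spool",(313,158),.051),("meter",(412,258),.04)]:print(n,px2w(C,*a,z).round(3))
```

```text
coup [ 0.6294 -0.2149  1.4074] deg 80.64 res [ -0.1 -14.6   0.8 -21.9  -4.2  18.5  -0.7  24.1   3.  -11.7   1.    4.1]
rack [ 0.5625  0.2586 -0.0238] deg -1.36 res [-0.2 -0.1  0.1  0.2  0.1 -0.1]
cradle [0.4475 0.3061 2.8885] deg 165.5 res [ -8.  -16.1  15.2  -8.5   8.3  16.  -15.4   8.2]
L1pad [ 0.519 -0.051  0.045]
L1end [ 0.536 -0.154  0.02 ]
L2pad [ 0.423 -0.162  0.045]
L2end [ 0.432 -0.269  0.02 ]
bottle top [0.746 0.072 0.145]
spool [ 0.743 -0.101  0.051]
meter [ 0.457 -0.389  0.04 ]
```

Run:
```python
from h import *
from scipy.optimize import least_squares
C=cam("top")
c1=lambda x,y:(265+(x+.5)/4.5-.5,165+(y+.5)/4.5-.5)
c2=lambda x,y:(120+(x+.5)/5.6-.5,175+(y+.5)/5.6-.5)
def fit(name,pts,px,x0):
    pts=np.array(pts)
    def f(p):
        w=R.from_euler('z',p[2]).apply(pts)+[p[0],p[1],0];return (w2px(C,w)-px).ravel()
    r=least_squares(f,x0);print(name,r.x.round(4),"deg",np.degrees(r.x[2]).round(2),"res",r.fun.round(1));return r.x
p=fit("coup",[(-.05,.032,.008),(.21,.032,.008),(.21,-.032,.008),(-.05,-.025,.096),(-.05,.025,.096),(.05,0,.08)][:],
 [c1(466,187),c1(77,150),c1(82,62),c1(478,80),c1(474,163),c1(316,106)],[.63,-.2,1.6])
for x in(.05,.148,.16,.2):print(x,(p[:2]+x*np.array([np.cos(p[2]),np.sin(p[2])])).round(4))
b=.008
fit("cradle",[(-.065,-.028,b),(.065,-.028,b),(.065,.028,b),(-.065,.028,b)],[c2(428,447),c2(197,376),c2(162,478),c2(397,551)],[.45,.3,1.6])
```

```text
coup [ 0.6436 -0.2167  1.4982] deg 85.84 res [-1.8  0.2 -2.3  0.6 -1.5 -0.9  2.1  0.1  1.8 -0.9  1.4  0.8]
0.05 [ 0.6472 -0.1668]
0.148 [ 0.6543 -0.0691]
0.16 [ 0.6552 -0.0571]
0.2 [ 0.6581 -0.0172]
cradle [0.447  0.3063 1.2949] deg 74.19 res [ 0.4  0.1 -0.2 -0.  -0.1  0.  -0.  -0.1]
```

Request:
step_arm(
  increments=[
    [[14,35,3],[0,0,0.062]],
    [[14,35,3],[0,0,0.062]],
    [[14,35,3],[0,0,0.062]],
    [[14,35,3],[0,0,0.062]],
    [[14,35,3],[0,0,0.062]],
    [[14,35,3],[0,0,0.062]],
    [[14,35,3],[0,0,0.062]],
  ],
  fingers=1,
)

```text
time: 0.68
eef_pos: [0.3509, -0.3789, 0.2519]
tcp_rot: [0.917, 0.399, -0.0, -0.0]
contact_force: [0.9, 0.4, 0.4]
opening: 1.0
finger_force: 0.0
```

Request:
step_arm(
  increments=[
    [[29,23,0],[0,0,0.062]],
    [[29,23,0],[0,0,0.062]],
    [[29,23,0],[0,0,0.062]],
    [[29,23,0],[0,0,0.062]],
    [[29,23,0],[0,0,0.062]],
    [[29,23,0],[0,0,0.062]],
    [[29,23,0],[0,0,0.062]],
    [[29,23,0],[0,0,0.062]],
  ],
)

```text
time: 1.35
eef_pos: [0.5838, -0.1952, 0.2517]
tcp_rot: [0.791, 0.612, -0.0, -0.0]
contact_force: [0.8, -0.6, 0.1]
opening: 1.002
finger_force: 0.0
```

Request:
step_arm(
  increments=[
    [[29,23,0],[0,0,0.062]],
    [[29,23,0],[0,0,0.062]],
    [[0,0,0],[0,0,0.062]],
    [[0,0,0],[0,0,0]],
    [[0,0,0],[0,0,0]],
  ],
)

```text
time: 1.77
eef_pos: [0.6405, -0.1505, 0.2514]
tcp_rot: [0.732, 0.681, -0.001, -0.001]
contact_force: [-0.9, 1.2, -0.3]
opening: 0.999
finger_force: 0.0
```

Run:
```python
from h import *
im,C=grab("wrist");s=readout.get_state();print(s["eef_pos"],R.from_quat(s["tcp_rot"]).as_matrix().round(3),s["qpos"].round(3),s["time"])
cv2.imwrite("pics/w1.png",cv2.resize(im,None,fx=1.4,fy=1.4,interpolation=cv2.INTER_CUBIC))
```

```text
[ 0.64017459 -0.1511244   0.25170985] [[ 0.073  0.997 -0.001]
 [ 0.997 -0.073  0.   ]
 [ 0.    -0.001 -1.   ]] [-0.386  0.235  1.601 -0.     1.307 -0.313] 1.8167
```

View pics/w1.png

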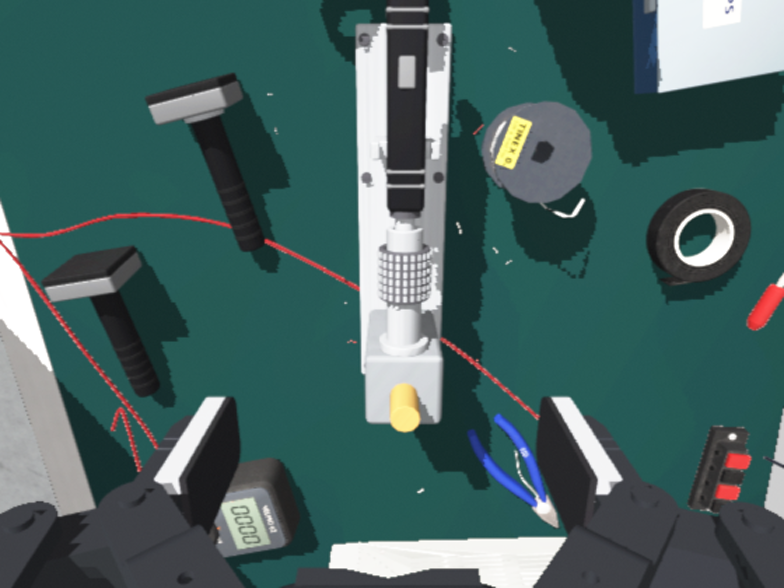

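The wrist view shows the coupling axis near column 406. The sleeve spans rows 243–305, the grip's rear edge is at row 210, and the block's top face corners are (368,363), (440,363), (441,422), (367,422). Lifters are at upper left.

```bash
cat >> h.py <<'E'
from scipy.optimize import least_squares
def fit(C,pts,px,x0,name=""):
    pts=np.array(pts,float);px=np.array(px)
    f=lambda p:(w2px(C,R.from_euler('z',p[2]).apply(pts)+[p[0],p[1],0])-px).ravel()
    r=least_squares(f,x0,loss='soft_l1');print(name,r.x.round(4),np.degrees(r.x[2]).round(2),"res",f(r.x).round(1));return r.x
def along(p,x,y=0):return (p[:2]+R.from_euler('z',p[2]).as_matrix()[:2,:2]@[x,y]).round(4)
E
python3 - <<'E'
from h import *
st=dict(eef_pos=[0.64017459,-0.1511244,0.25170985],tcp_rot=readout.get_state()["tcp_rot"])
C=cam("wrist",st);k=lambda x,y:((x+.5)/1.4-.5,(y+.5)/1.4-.5)
p=fit(C,[(0,.025,.096),(0,-.025,.096),(-.05,-.025,.096),(-.05,.025,.096),(.088,.011,.091),(.088,-.011,.091)],
 [k(368,363),k(440,363),k(441,422),k(367,422),k(387,210),k(427,210)],[.645,-.212,1.5],"coup")
print("sleeve",along(p,.05),"wand",along(p,.16))
for x in(.034,.066):print(x,w2px(C,[*along(p,x),.097])*1.4)
print("base",px2w(C,*k(357,25),.008),px2w(C,*k(451,25),.008))
# cross-check in top image
print((w2px(cam("top"),[*along(p,-.025),.096])))
for n,a,z in[("L1 hend",(252,245),.012),("L1 hstart",(207,118),.03),("L2 hend",(147,390),.012),("L2 hstart",(105,295),.03)]:print(n,px2w(C,*k(*a),z).round(4))
E
```

```text
coup [ 0.6459 -0.2109  1.4935] 85.57 res [-1.9 -7.1  3.4 -6.9  0.6  0.1 -0.7 -0.1  0.8  1.6 -0.9  1.7]
sleeve [ 0.6498 -0.1611] wand [ 0.6583 -0.0514]
0.034 [[405.76939119 302.72763687]]
0.066 [[406.44165954 251.25978345]]
base [ 0.62918419 -0.0110946   0.008     ] [ 0.69147756 -0.0157148   0.008     ]
[[361.43913539 189.60633699]]
L1 hend [ 0.5371 -0.1536  0.012 ]
L1 hstart [ 0.5261 -0.0621  0.03  ]
L2 hend [ 0.4311 -0.2689  0.012 ]
L2 hstart [ 0.4279 -0.1791  0.03  ]
```

Request:
step_arm(
  increments=[
    [[5,-5,-35],[0,0,0]],
    [[5,-5,-35],[0,0,0]],
    [[0,0,-35],[0,0,0]],
    [[0,0,-35],[0,0,0]],
    [[0,0,-31],[0,0,0]],
    [[0,0,-20],[0,0,0]],
    [[0,0,0],[0,0,0]],
    [[0,0,0],[0,0,0]],
  ],
  fingers=0.4,
)

```text
time: 2.48
eef_pos: [0.6493, -0.1615, 0.0603]
tcp_rot: [0.733, 0.681, -0.001, -0.001]
contact_force: [0.2, -0.8, 0.8]
opening: 0.701
finger_force: 0.0
```

Request:
step_arm(
  increments=[
    [[0,0,0],[0,0,0]],
    [[0,0,0],[0,0,0]],
    [[0,0,0],[0,0,0]],
    [[0,0,0],[0,0,0]],
    [[0,0,0],[0,0,0]],
    [[0,0,0],[0,0,0]],
    [[0,0,0],[0,0,0]],
    [[0,0,0],[0,0,0]],
  ],
  fingers=-1,
  grip_force=40,
)

```text
time: 3.15
eef_pos: [0.6496, -0.1616, 0.0646]
tcp_rot: [0.732, 0.682, -0.002, -0.001]
contact_force: [-8.0, -0.4, 7.3]
opening: 0.361
finger_force: 40.6
```

Request:
step_arm(
  increments=[
    [[0,0,0],[0,0,0]],
    [[0,0,0],[0,0,0]],
    [[0,0,-8],[0,0,0]],
    [[0,0,0],[0,0,0]],
    [[0,0,0],[0,0,0]],
  ],
  fingers=0.1,
)

```text
time: 3.57
eef_pos: [0.6504, -0.1606, 0.0525]
tcp_rot: [0.732, 0.682, -0.0, -0.001]
contact_force: [-0.5, 0.1, 0.3]
opening: 0.552
finger_force: 0.0
```

Request:
step_arm(
  increments=[
    [[0,0,0],[0,0,0]],
    [[0,0,0],[0,0,0]],
    [[0,0,0],[0,0,0]],
    [[0,0,0],[0,0,0]],
    [[0,0,0],[0,0,0]],
    [[0,0,0],[0,0,0]],
  ],
  fingers=-1,
  grip_force=40,
)

```text
time: 4.07
eef_pos: [0.6496, -0.1605, 0.0532]
tcp_rot: [0.732, 0.682, -0.001, -0.001]
contact_force: [-5.0, 0.7, 2.9]
opening: 0.364
finger_force: 41.1
```

Request:
step_arm(
  increments=[
    [[-0.2,-2.2,0],[0,0,0]],
    [[-0.2,-2.2,0],[0,0,0]],
    [[-0.2,-2.2,0],[0,0,0]],
    [[-0.2,-2.2,0],[0,0,0]],
    [[0,0,0],[0,0,0]],
    [[0,0,0],[0,0,0]],
    [[0,0,0],[0,0,0]],
    [[0,0,0],[0,0,0]],
  ],
)

```text
time: 4.73
eef_pos: [0.6491, -0.1677, 0.0531]
tcp_rot: [0.732, 0.682, 0.0, -0.002]
contact_force: [-4.3, 5.6, 4.0]
opening: 0.37
finger_force: 41.1
```

Run:
```python
from h import *
im,C=grab("wrist");cv2.imwrite("pics/w2.png",im)
```

```text
(no output)
```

View pics/w2.png

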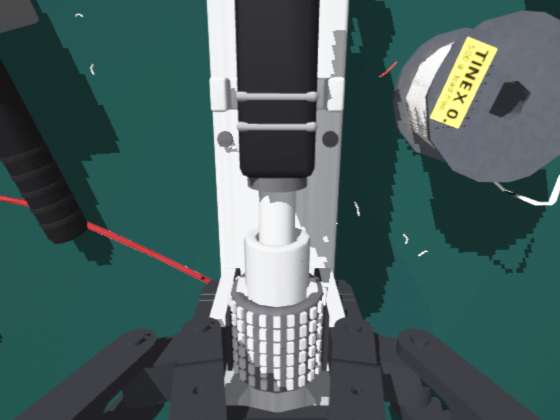

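Run:
```python
from h import *
C=cam("wrist");p=np.array([.6459,-.2109,1.4935])
for x,z in((.078,.091),(.088,.091),(.1,.091),(.1,.08)):print(x,w2px(C,[*along(p,x),z]))
```

```text
0.078 [[278.93286008 246.64415183]]
0.088 [[279.29076397 216.567911  ]]
0.1 [[279.51431177 177.76906621]]
0.1 [[279.40396029 169.43420565]]
```

Request:
step_arm(
  increments=[
    [[0,0,0],[0,0,0]],
    [[0,0,0],[0,0,0]],
    [[0,0,0],[0,0,0]],
    [[0,0,15],[0,0,0]],
    [[0,0,25],[0,0,0]],
    [[0,0,25],[0,0,0]],
    [[3,30,0],[0,0,0]],
  ],
  fingers=0.1,
)

```text
time: 5.37
eef_pos: [0.6571, -0.1455, 0.1268]
tcp_rot: [0.733, 0.68, 0.002, 0.007]
contact_force: [1.3, 0.7, 1.5]
opening: 0.549
finger_force: 0.0
```

Request:
step_arm(
  increments=[
    [[3,30,0],[0,0,0]],
    [[3,30,0],[0,0,0]],
    [[0,27,0],[0,0,0]],
    [[0,0,-20],[0,0,0]],
    [[0,0,-20],[0,0,0]],
    [[0,0,-23],[0,0,0]],
    [[0,0,0],[0,0,0]],
    [[0,0,0],[0,0,0]],
  ],
)

```text
time: 6.03
eef_pos: [0.6584, -0.0526, 0.0549]
tcp_rot: [0.732, 0.681, -0.001, -0.001]
contact_force: [0.2, 0.2, 0.9]
opening: 0.55
finger_force: 0.0
```

Run:
```python
from h import *
im,C=grab("wrist");cv2.imwrite("pics/w3.png",im)
st=readout.get_state();print(st["eef_pos"],st["contact_force"]);p=np.array([.6459,-.2109,1.4935])
print(w2px(C,[*along(p,.16),.091]),w2px(C,[*along(p,.22),.091]))
```

```text
[ 0.65957257 -0.05301301  0.05646946] [0.31559826 0.05049927 1.24462138]
[[277.51629575 333.75187945]] [[278.57382358 161.4450959 ]]
```

View pics/w3.png

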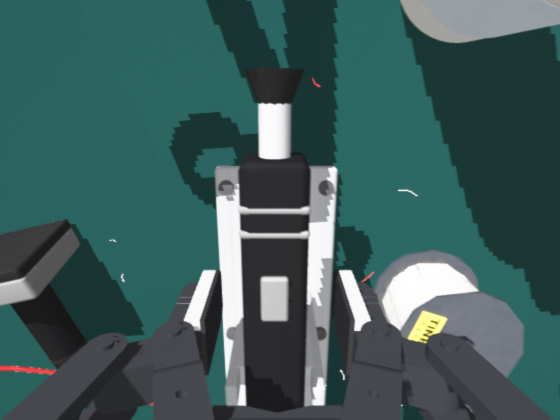

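The fingers straddle the grip, whose front edge is near row 158, so the wand centre is where I expected. Gripping and pulling straight out.

Request:
step_arm(
  increments=[
    [[-1,0,0],[0,0,0]],
    [[0,0,0],[0,0,0]],
    [[0,0,0],[0,0,0]],
    [[0,0,0],[0,0,0]],
    [[0,0,0],[0,0,0]],
    [[0,0,0],[0,0,0]],
    [[0,0,0],[0,0,0]],
  ],
  fingers=-1,
  grip_force=60,
)

```text
time: 6.67
eef_pos: [0.6591, -0.0531, 0.0577]
tcp_rot: [0.732, 0.681, 0.001, 0.001]
contact_force: [-1.8, -0.5, 6.2]
opening: 0.247
finger_force: 58.7
```

Request:
step_arm(
  increments=[
    [[0.6,8,0],[0,0,0]],
    [[0.6,8,0],[0,0,0]],
    [[0.6,8,0],[0,0,0]],
    [[0.6,8,0],[0,0,0]],
    [[0.6,8,0],[0,0,0]],
    [[0.6,8,0],[0,0,0]],
    [[0.6,7,0],[0,0,0]],
    [[0,0,0],[0,0,0]],
  ],
)

```text
time: 7.33
eef_pos: [0.6616, 0.0045, 0.0545]
tcp_rot: [0.731, 0.682, -0.0, -0.001]
contact_force: [-0.5, 0.6, -2.1]
opening: 0.252
finger_force: 58.5
```

Request:
step_arm(
  increments=[
    [[0,0,0],[0,0,0]],
    [[0,0,10],[0,0,0]],
    [[0,0,25],[0,0,0]],
    [[0,0,35],[0,0,0]],
    [[0,0,35],[0,0,0]],
  ],
)

```text
time: 7.75
eef_pos: [0.6613, 0.002, 0.1607]
tcp_rot: [0.732, 0.681, -0.001, -0.001]
contact_force: [0.3, -0.2, -1.2]
opening: 0.248
finger_force: 58.7
```

Request:
step_arm(
  increments=[
    [[-30,12,15],[0,0,-0.02]],
    [[-30,20,15],[0,0,-0.02]],
    [[-30,25,10],[0,0,-0.02]],
    [[-30,25,0],[0,0,-0.02]],
    [[-30,25,0],[0,0,-0.02]],
    [[-22,32,0],[0,0,-0.02]],
    [[-21,32,0],[0,0,-0.02]],
    [[-21,32,0],[0,0,-0.02]],
  ],
)

```text
time: 8.42
eef_pos: [0.4471, 0.2061, 0.2014]
tcp_rot: [0.785, 0.62, 0.001, 0.0]
contact_force: [0.5, 0.1, -1.3]
opening: 0.247
finger_force: 59.0
```

Request:
step_arm(
  increments=[
    [[0,35,0],[0,0,-0.02]],
    [[0,35,0],[0,0,-0.02]],
    [[0,20,0],[0,0,0]],
    [[0,10,0],[0,0,0]],
    [[0,0,0],[0,0,0]],
    [[0,0,0],[0,0,0]],
  ],
)

```text
time: 8.92
eef_pos: [0.4483, 0.3048, 0.2005]
tcp_rot: [0.796, 0.605, -0.0, 0.0]
contact_force: [-0.9, -0.8, -2.4]
opening: 0.249
finger_force: 59.1
```

Run:
```python
from h import *
im,C=grab("wrist");st=readout.get_state();print(st["eef_pos"],st["qpos"].round(3),R.from_quat(st["tcp_rot"]).as_matrix().round(4))
t,_=grab("top")
a=im;b=cv2.resize(t[160:280,255:435],None,fx=2.3,fy=2.3,interpolation=cv2.INTER_CUBIC)
o=np.zeros((600,800,3),np.uint8);o[:420,:560]=a;cv2.imwrite("pics/top4.png",t)
o[320:600,386:800]=b[:280,:414]if b.shape[0]>=280 else cv2.resize(b,(414,280))
cv2.imwrite("pics/w4.png",o)
```

```text
[0.44834435 0.30425796 0.20035995] [ 4.090e-01  2.100e-02  1.933e+00 -1.000e-03  1.187e+00  6.810e-01] [[ 2.683e-01  9.633e-01 -2.000e-04]
 [ 9.633e-01 -2.683e-01 -8.000e-04]
 [-8.000e-04  0.000e+00 -1.000e+00]]
```

View pics/w4.png

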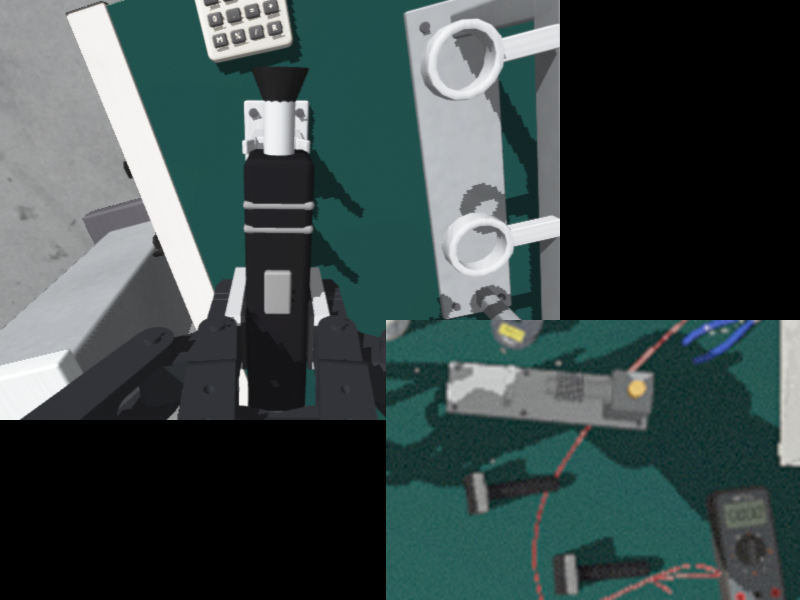

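Run:
```python
from h import *
C=cam("wrist");p=np.array([.447,.3063,1.2949])
for y in(.028,-.028):print(w2px(C,[*along(p,.065,y),.008]))
for px in((244,101),(310,103)):print(px2w(C,*px,.008).round(4))
z=readout.get_state()["eef_pos"][2]+.023+.011
print("wand front",px2w(C,279,153,z),px2w(C,279,153,z)-C[1]*0-readout.get_state()["eef_pos"])
k=w2px(C,[readout.get_state()["eef_pos"]+R.from_quat(readout.get_state()["tcp_rot"]).apply([.06,0,-.034])]);print(k)
for i,x in((1,-.11),(2,0),(3,.11)):print(i,w2px(C,[*along(np.array([.5625,.2586,-.0238]),0,x),.135]))
```

```text
[[242.86852531 100.62042167]]
[[307.70177426 100.87331837]]
[0.4386 0.3759 0.008 ]
[0.4931 0.3589 0.008 ]
wand front [0.46570871 0.36488816 0.23427704] [0.01732637 0.0608656  0.034     ]
[[277.94545903 163.8364085 ]]
1 [[489.43589502 385.24386045]]
2 [[477.20057105 247.10581363]]
3 [[460.59402109  59.61618268]]
```

Request:
step_arm(
  increments=[
    [[-1.5,-1.7,-35],[0,0,-0.003]],
    [[0,0,-35],[0,0,0]],
    [[0,0,-30],[0,0,0]],
    [[0,0,-20],[0,0,0]],
    [[0,0,-15],[0,0,0]],
    [[0,0,-10],[0,0,0]],
    [[0,0,0],[0,0,0]],
    [[0,0,0],[0,0,0]],
  ],
)

```text
time: 9.68
eef_pos: [0.447, 0.3029, 0.0555]
tcp_rot: [0.797, 0.603, -0.0, 0.0]
contact_force: [0.4, -0.1, -1.4]
opening: 0.247
finger_force: 59.2
```

Request:
step_arm(
  increments=[
    [[0,0,-4],[0,0,0]],
    [[0,0,-4],[0,0,0]],
    [[0,0,-3],[0,0,0]],
    [[0,0,0],[0,0,0]],
    [[0,0,0],[0,0,0]],
  ],
)

```text
time: 10.1
eef_pos: [0.4475, 0.3039, 0.0452]
tcp_rot: [0.797, 0.604, 0.001, 0.0]
contact_force: [0.1, -0.8, 1.4]
opening: 0.247
finger_force: 59.5
```

Request:
step_arm(
  increments=[
    [[0,0,-1],[0,0,0]],
    [[0,0,0],[0,0,0]],
  ],
)

```text
time: 10.27
eef_pos: [0.4475, 0.3039, 0.045]
tcp_rot: [0.797, 0.604, 0.001, 0.0]
contact_force: [-2.5, -2.6, 7.4]
opening: 0.25
finger_force: 60.4
```

Request:
step_arm(
  increments=[
    [[0,0,0],[0,0,0]],
    [[0,0,0],[0,0,0]],
    [[0,0,0],[0,0,0]],
    [[0,0,0],[0,0,0]],
    [[0,0,10],[0,0,0]],
    [[0,0,25],[0,0,0]],
    [[0,0,35],[0,0,0]],
    [[0,0,41],[0,0,0]],
  ],
  fingers=0.1,
)

```text
time: 10.93
eef_pos: [0.4449, 0.3029, 0.1537]
tcp_rot: [0.797, 0.604, -0.003, -0.001]
contact_force: [0.3, 0.6, -0.3]
opening: 0.551
finger_force: 0.0
```

Request:
step_arm(
  increments=[
    [[0,0,41],[0,0,0]],
    [[0,-41,41],[0,0,0]],
    [[0,-41,0],[0,0,0]],
    [[0,0,0],[0,0,0]],
    [[0,0,0],[0,0,0]],
  ],
  fingers=1,
)

```text
time: 11.35
eef_pos: [0.447, 0.2319, 0.2262]
tcp_rot: [0.798, 0.603, 0.001, 0.0]
contact_force: [-0.1, 0.6, -0.5]
opening: 0.998
finger_force: 0.0
```

Run:
```python
from h import *
im,C=grab("wrist");cv2.imwrite("pics/w5.png",im)
st=readout.get_state();print(st["eef_pos"],st["contact_force"]);p=np.array([.4476,.3056,1.2949])
for x in(-.108,-.06,.06,.086):print(x,w2px(C,[*along(p,x),.077 if abs(x)<.07 else .066]))
```

```text
[0.44663671 0.23272541 0.22531497] [0.22946763 0.48302518 0.15304552]
-0.108 [[254.74940668 226.85633235]]
-0.06 [[252.76486113 176.20544446]]
0.06 [[248.74135328   9.0088392 ]]
0.086 [[248.88175232 -29.44368547]]
```

View pics/w5.png

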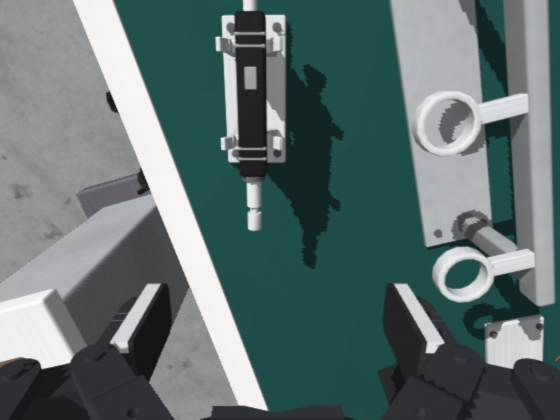

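The wand lies in both yokes (tip at row 229, grip end at row 176, matching the model). Moving on to view the lifters.

Request:
step_arm(
  increments=[
    [[5,-38,6],[0,0,0.053]],
    [[5,-38,6],[0,0,0.053]],
    [[5,-38,6],[0,0,0.053]],
    [[5,-38,6],[0,0,0.053]],
    [[5,-38,6],[0,0,0.053]],
    [[5,-38,6],[0,0,0.053]],
    [[5,-35,4],[0,0,0.053]],
    [[0,0,0],[0,0,0]],
  ],
)

```text
time: 12.07
eef_pos: [0.4829, -0.034, 0.2653]
tcp_rot: [0.673, 0.74, -0.001, 0.001]
contact_force: [-0.1, -0.0, 0.8]
opening: 1.003
finger_force: 0.0
```

Request:
step_arm(
  increments=[
    [[0,0,0],[0,0,0]],
    [[0,0,0],[0,0,0]],
  ],
)

```text
time: 12.23
eef_pos: [0.4815, -0.0288, 0.2639]
tcp_rot: [0.672, 0.741, -0.0, -0.001]
contact_force: [-0.4, 0.7, -0.4]
opening: 1.003
finger_force: 0.0
```

Run:
```python
from h import *
im,C=grab("wrist");cv2.imwrite("pics/w6raw.png",im)
st=readout.get_state();print(st["eef_pos"],st["tcp_rot"],st["qpos"].round(3));np.savez("w6.npz",p=st["eef_pos"],r=st["tcp_rot"])
cv2.imwrite("pics/w6.png",cv2.resize(im,None,fx=1.42,fy=1.42,interpolation=cv2.INTER_CUBIC))
```

```text
[ 0.48140257 -0.02839023  0.26393611] [ 6.71509944e-01  7.40994871e-01 -1.78025955e-04 -9.82157293e-04] [-2.700e-01 -1.750e-01  1.999e+00  1.000e-03  1.320e+00 -3.680e-01]
```

View pics/w6.png

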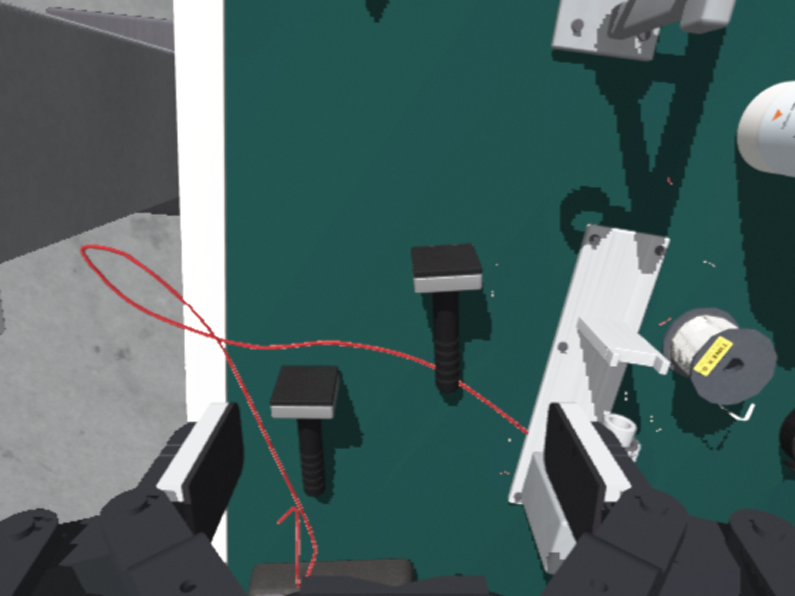

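L1 face corners: (412,276), (481,274), (412,250), (473,244), rear top edge (415,292)–(481,288), handle end (448,388). L2: (272,406), (337,404), (285,368), (339,366), rear (273,418)–(335,416), end (315,488). No third lifter is in view.

Run:
```python
from h import *
d=np.load("w6.npz");C=cam("wrist",dict(eef_pos=d["p"],tcp_rot=d["r"]));k=lambda x,y:((x+.5)/1.42-.5,(y+.5)/1.42-.5)
m=np.array([(9,24,24),(9,-24,24),(9,24,-24),(9,-24,-24),(-9,24,24),(-9,-24,24),(-109,0,0)])/1e3
P=R.from_euler('y',-8,degrees=True).apply(m)+[0,0,.025]
L1=fit(C,P,[k(*q) for q in[(412,276),(481,274),(412,250),(473,244),(415,292),(481,288),(448,388)]],[.52,-.05,1.6],"L1")
L2=fit(C,P,[k(*q) for q in[(272,406),(337,404),(285,368),(339,366),(273,418),(335,416),(315,488)]],[.42,-.16,1.6],"L2")
T=cam("top")
for L in(L1,L2):print(w2px(T,[*L[:2],.049]),w2px(T,[*along(L,-.109),.012]))
```

```text
L1 [ 0.521  -0.0504  1.7407] 99.74 res [ 0.7 -1.2  0.5 -3.2 -1.  -0.8 -0.7  0.4 -0.4  3.6  0.4  3.2  0.1  0.2]
L2 [ 0.4246 -0.1632  1.6508] 94.59 res [-0.2 -3.4 -1.6 -1.3 -1.  -1.8  1.1  0.3  0.6  1.2  0.4  3.3  0.1  1.4]
[[294.4330163  233.29534189]] [[330.59878837 228.62947146]]
[[333.5272136  267.81357722]] [[369.44540361 265.5519165 ]]
```

Request:
step_arm(
  increments=[
    [[6,5,0],[-0.121,-0.017,0.042]],
    [[7,3,-10],[-0.121,-0.017,0]],
    [[7,3,-25],[-0.121,-0.017,0]],
    [[7,3,-30],[-0.121,-0.017,0]],
    [[7,2,-30],[-0.121,-0.017,0]],
    [[0,0,-30],[0,0,0]],
    [[0,0,-30],[0,0,0]],
    [[0,0,-24],[0,0,0]],
  ],
  fingers=0.8,
)

```text
time: 12.95
eef_pos: [0.514, -0.0109, 0.0825]
tcp_rot: [0.625, 0.722, -0.195, 0.225]
contact_force: [-0.9, -0.8, 0.1]
opening: 0.902
finger_force: 0.0
```

Request:
step_arm(
  increments=[
    [[0,0,0],[0,0,0]],
    [[0,0,0],[0,0,0]],
  ],
)

```text
time: 13.12
eef_pos: [0.5144, -0.0124, 0.0844]
tcp_rot: [0.625, 0.721, -0.196, 0.225]
contact_force: [-0.3, 0.3, 0.9]
opening: 0.901
finger_force: 0.0
```

Run:
```python
from h import *
im,C=grab("wrist");cv2.imwrite("pics/w7.png",im)
st=readout.get_state();print(st["eef_pos"],R.from_quat(st["tcp_rot"]).as_matrix().round(3),st["qpos"].round(3))
rot=R.from_euler('zy',[98,-8],degrees=True)
for q in[(9,24,24),(9,-24,24),(9,24,-24),(9,-24,-24)]:print(w2px(C,[rot.apply(np.array(q)/1e3)+[.521,-.0505,.025]]))
```

```text
[ 0.51595776 -0.01268414  0.08636441] [[-0.114  0.99   0.083]
 [ 0.813  0.141 -0.565]
 [-0.571  0.003 -0.821]] [ 0.054  0.176  2.097 -0.764  0.964  0.394]
[[231.70083647 240.4559916 ]]
[[317.51682583 250.84697516]]
[[247.65393718 177.30967041]]
[[323.17004265 185.3569049 ]]
```

View pics/w7.png

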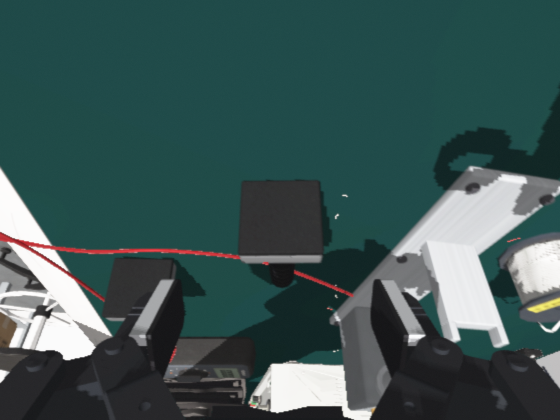

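Run:
```python
from h import *
C=cam("wrist")
m=np.array([(9,24,24),(9,-24,24),(9,24,-24),(9,-24,-24)])/1e3
P=R.from_euler('y',-8,degrees=True).apply(m)+[0,0,.025]
L=fit(C,P,[(238,254),(324,254),(242,181),(321,181)],[.52,-.05,1.6],"L1")
st=readout.get_state();M=R.from_quat(st["tcp_rot"]).as_matrix()
print("pad in tool frame",M.T@(np.array([*L[:2],.025])-st["eef_pos"]), np.degrees(np.arctan2(M[1,1],M[0,1])))
print(M@[0,0,1],M@[0,1,0])
```

```text
L1 [ 0.5241 -0.0553  1.7063] 97.76 res [ 1.5 -1.6 -0.8 -1.6  0.9  0.5 -2.4  0.6]
pad in tool frame [-0.00061387  0.00187984  0.07515662] 8.102579191625736
[ 0.08302773 -0.56452758 -0.82122774] [0.99001223 0.14094507 0.00320384]
```

Request:
step_arm(
  increments=[
    [[2,-11,-15],[0,0,0]],
    [[2,-11,-15],[0,0,0]],
    [[2,-11,-15],[0,0,0]],
    [[2,-11,-15],[0,0,0]],
    [[2,-11,-15],[0,0,0]],
    [[0,0,0],[0,0,0]],
    [[0,0,0],[0,0,0]],
    [[0,0,0],[0,0,0]],
  ],
)

```text
time: 13.83
eef_pos: [0.5273, -0.0685, 0.013]
tcp_rot: [0.627, 0.719, -0.194, 0.228]
contact_force: [-0.2, 0.3, 0.2]
opening: 0.9
finger_force: 0.0
```

Request:
step_arm(
  increments=[
    [[0,0,0],[0,0,0]],
    [[0,0,0],[0,0,0]],
    [[0,0,0],[0,0,0]],
    [[0,0,0],[0,0,0]],
    [[0,0,0],[0,0,0]],
    [[0,0,0],[0,0,0]],
    [[0,0,0],[0,0,0]],
    [[0,0,0],[0,0,0]],
  ],
  fingers=-1,
  grip_force=60,
)

```text
time: 14.5
eef_pos: [0.5266, -0.0685, 0.0121]
tcp_rot: [0.626, 0.72, -0.195, 0.227]
contact_force: [-1.3, 4.3, 6.6]
opening: 0.556
finger_force: 60.9
```

Request:
step_arm(
  increments=[
    [[0,0,10],[0,0,0]],
    [[0,0,35],[0,0,0]],
    [[0,0,40],[0,0,0]],
    [[0,0,40],[0,0,0]],
    [[0,0,40],[0,0,0]],
    [[0,0,40],[0,0,0]],
    [[0,0,40],[0,0,0]],
    [[0,0,20],[0,0,0]],
  ],
)

```text
time: 15.17
eef_pos: [0.5269, -0.0688, 0.2823]
tcp_rot: [0.627, 0.719, -0.193, 0.23]
contact_force: [1.0, 0.9, -0.2]
opening: 0.551
finger_force: 62.2
```

Request:
step_arm(
  increments=[
    [[0,20,0],[0.118,0.017,0]],
    [[0,20,0],[0.118,0.017,0]],
    [[0,20,0],[0.118,0.017,0]],
    [[0,20,0],[0.118,0.017,0]],
    [[0,20,0],[0.118,0.017,0]],
    [[0,20,0],[0.118,0.017,0]],
    [[0,20,0],[0.118,0.017,0]],
    [[0,20,0],[0.118,0.017,0]],
  ],
)

```text
time: 15.83
eef_pos: [0.5257, 0.0921, 0.2769]
tcp_rot: [0.646, 0.743, 0.115, -0.132]
contact_force: [-0.0, 0.2, -2.2]
opening: 0.551
finger_force: 62.1
```

Request:
step_arm(
  increments=[
    [[0,20,0],[0.118,0.017,0]],
    [[0,20,0],[0.118,0.017,0]],
    [[0,20,0],[0.118,0.017,0]],
    [[0,20,0],[0.118,0.017,0]],
    [[0,0,0],[0,0,0]],
    [[0,0,0],[0,0,0]],
  ],
)

```text
time: 16.33
eef_pos: [0.5248, 0.1707, 0.2742]
tcp_rot: [0.602, 0.691, 0.26, -0.303]
contact_force: [0.5, 0.0, -0.9]
opening: 0.555
finger_force: 62.1
```

Run:
```python
from h import *
st=readout.get_state();print(st["eef_pos"],R.from_quat(st["tcp_rot"]).as_matrix().round(3),st["qpos"].round(3),st["contact_force"],st["wrist_torque"],st["opening"])
```

```text
[0.52484881 0.17069982 0.27422043] [[-0.091  0.99  -0.106]
 [ 0.675  0.14   0.724]
 [ 0.732 -0.006 -0.681]] [-0.202  0.048  1.916  0.76   1.54  -0.51 ] [ 0.46305953  0.02559722 -0.94681517] [-0.46253591 -0.03142     0.02431914] 0.5554368355670568
```

Request:
step_arm(
  increments=[
    [[7,16,0],[0,0,-0.11]],
    [[7,16,0],[0,0,-0.11]],
    [[7,16,0],[0,0,-0.11]],
    [[7,16,0],[0,0,-0.11]],
    [[7,16,0],[0,0,-0.11]],
    [[7,16,0],[0,0,-0.11]],
    [[0,0,0],[0,0,0]],
    [[0,0,0],[0,0,0]],
  ],
)

```text
time: 17.0
eef_pos: [0.5669, 0.2681, 0.2773]
tcp_rot: [0.792, 0.461, 0.346, -0.201]
contact_force: [-1.0, 0.1, -0.9]
opening: 0.555
finger_force: 62.5
```

Run:
```python
from h import *
st=readout.get_state();M=R.from_quat(st["tcp_rot"]).as_matrix();print(st["eef_pos"],M.round(3),st["qpos"].round(3))
M0=R.from_quat([.626,.72,-.195,.227]).as_matrix();p0=np.array([.5266,-.0685,.0121])
c=np.radians([97.76,8]);a0=np.array([np.cos(c[0])*np.cos(c[1]),np.sin(c[0])*np.cos(c[1]),np.sin(c[1])])
at=M0.T@a0;pt=M0.T@(np.array([.5241,-.0553,.025])-p0);np.savez("g.npz",at=at,pt=pt);print(at,pt)
a=M@at;pad=st["eef_pos"]+M@pt;print("axis",a,"pad",pad)
r2=along(np.array([.5625,.2586,-.0238]),0,0);print("ring2",r2)
w,_=grab("wrist");s,S=grab("scene")
q=w2px(S,[pad])[0];print(q,w2px(S,[[*r2,.135]]))
x,y=int(q[0]),int(q[1]);x=max(x-70,0);y=max(y-60,0)
o=np.zeros((600,800,3),np.uint8);o[:315,:420]=cv2.resize(w,(420,315),interpolation=cv2.INTER_AREA);print(x,y)
cr=cv2.resize(s[y:y+150,x:x+140],(560,600),interpolation=cv2.INTER_CUBIC);o[:,420:]=cr[:,:380] if 0 else cv2.resize(cr,(380,600)) if 0 else cr[:,90:470]
cv2.imwrite("pics/w8.png",o)
```

```text
[0.56691293 0.26810105 0.27732459] [[ 0.335  0.87   0.362]
 [ 0.591 -0.493  0.638]
 [ 0.734  0.001 -0.68 ]] [ 0.017 -0.1    2.057  0.911  0.926  0.055]
[ 0.73339285  0.00550137 -0.6797828 ] [ 0.00364742 -0.00058274 -0.01825532]
axis [ 0.00419045 -0.00264199  0.99998773] pad [0.56101493 0.25890073 0.29240663]
ring2 [0.5625 0.2586]
[194.3484011  219.32152937] [[201.54009422 261.17938297]]
124 159
```

View pics/w8.png

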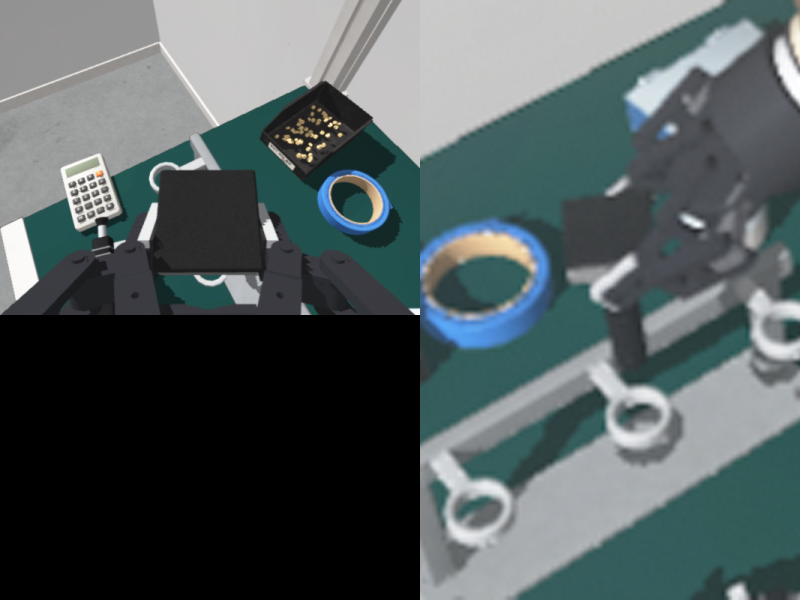

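Run:
```python
from h import *
S=cam("scene");pad=np.array([.561,.2589,.2924])
for d in(.06,.08,.1,.109):
    q=w2px(S,[pad-[0,0,d]])[0];print(d,q,"crop",(q[0]-124)*4+330,(q[1]-159)*4)
for r in(-.11,0,.11):
    q=w2px(S,[[*along(np.array([.5625,.2586,-.0238]),0,r),.135]])[0];print("crop",(q[0]-124)*4+330,(q[1]-159)*4)
```

```text
0.06 [197.37457192 236.5341658 ] crop 623.4982876786721 310.1366631969629
0.08 [198.32714576 241.95839191] crop 627.3085830350366 331.8335676491363
0.1 [199.25420877 247.23735212] crop 631.0168350755555 352.94940846534007
0.109 [199.66333563 249.5670367 ] crop 632.6533425074313 362.2681467950001
crop 787.6459235129964 321.5778532578845
crop 640.1603768791215 408.717531874692
crop 479.967344069923 503.3652428825926
```

The handle hangs vertical over ring 2, and the model and picture agree within about 1 mm. Lowering.

Request:
step_arm(
  increments=[
    [[1.5,0,-20],[0,0,0]],
    [[0,0,-20],[0,0,0]],
    [[0,0,-10],[0,0,0]],
    [[0,0,-10],[0,0,0]],
    [[0,0,-10],[0,0,0]],
    [[0,0,0],[0,0,0]],
  ],
)

```text
time: 17.6
eef_pos: [0.5685, 0.2666, 0.2033]
tcp_rot: [0.794, 0.458, 0.344, -0.203]
contact_force: [0.0, -0.4, -1.2]
opening: 0.558
finger_force: 62.6
```

Request:
step_arm(
  increments=[
    [[0,0,-15],[0,0,0]],
    [[0,0,-15],[0,0,0]],
    [[0,0,-15],[0,0,0]],
    [[0,0,-10],[0,0,0]],
    [[0,0,-10],[0,0,0]],
    [[0,0,-5],[0,0,0]],
    [[0,0,0],[0,0,0]],
    [[0,0,0],[0,0,0]],
  ],
)

```text
time: 18.27
eef_pos: [0.5697, 0.2672, 0.1364]
tcp_rot: [0.793, 0.459, 0.346, -0.202]
contact_force: [0.4, -0.6, -2.0]
opening: 0.555
finger_force: 62.6
```

Request:
step_arm(
  increments=[
    [[0,0,-3],[0,0,0]],
    [[0,0,-2],[0,0,0]],
    [[0,0,0],[0,0,0]],
    [[0,0,0],[0,0,0]],
  ],
)

```text
time: 18.6
eef_pos: [0.5693, 0.2672, 0.131]
tcp_rot: [0.793, 0.459, 0.346, -0.202]
contact_force: [0.1, -0.3, 0.1]
opening: 0.56
finger_force: 62.6
```

Request:
step_arm(
  increments=[
    [[0,0,0],[0,0,0]],
    [[0,0,0],[0,0,0]],
    [[0,0,0],[0,0,0]],
    [[0,0,0],[0,0,0]],
    [[0,0,0],[0,0,0]],
  ],
  fingers=0.3,
)

```text
time: 19.02
eef_pos: [0.5693, 0.2672, 0.1311]
tcp_rot: [0.793, 0.459, 0.346, -0.202]
contact_force: [0.2, -0.3, 0.4]
opening: 0.652
finger_force: 0.0
```

Request:
step_arm(
  increments=[
    [[-9,-16,17],[0,0,0]],
    [[-9,-16,17],[0,0,0]],
    [[-9,-16,17],[0,0,0]],
    [[-9,-16,17],[0,0,0]],
    [[-6,-18,15],[0,0,0]],
    [[-6,-18,15],[0,0,0]],
    [[-6,-18,15],[0,0,0.12]],
    [[-6,-18,5],[0,0,0.12]],
  ],
)

```text
time: 19.68
eef_pos: [0.5087, 0.1305, 0.2518]
tcp_rot: [0.73, 0.553, 0.32, -0.241]
contact_force: [0.7, -0.1, -0.2]
opening: 0.652
finger_force: 0.0
```

Request:
step_arm(
  increments=[
    [[-6,-18,0],[0,0,0.12]],
    [[-6,-18,0],[0,0,0.12]],
    [[-6,-18,0],[0,0,0.12]],
    [[-6,-18,0],[-0.119,-0.0095,0]],
    [[-6,-18,0],[-0.119,-0.0095,0]],
    [[-6,-18,0],[-0.119,-0.0095,0]],
    [[-6,-18,0],[-0.119,-0.0095,0]],
    [[-6,-18,0],[-0.119,-0.0095,0]],
  ],
  fingers=0.8,
)

```text
time: 20.35
eef_pos: [0.4615, -0.0142, 0.2497]
tcp_rot: [0.675, 0.729, 0.074, -0.081]
contact_force: [0.2, 0.5, -0.4]
opening: 0.9
finger_force: 0.0
```

Request:
step_arm(
  increments=[
    [[-6,-18,0],[-0.119,-0.0095,0]],
    [[-6,-18,0],[-0.119,-0.0095,0]],
    [[-4,-18,0],[-0.119,-0.0095,0]],
    [[0,-18,0],[-0.119,-0.0095,0]],
    [[0,0,0],[-0.119,-0.0095,0]],
    [[0,0,0],[-0.119,-0.0095,0]],
    [[0,0,0],[-0.119,-0.0095,0]],
    [[0,0,0],[0,0,0]],
  ],
)

```text
time: 21.02
eef_pos: [0.4438, -0.0826, 0.2462]
tcp_rot: [0.646, 0.701, -0.205, 0.219]
contact_force: [-0.4, 0.9, -0.7]
opening: 0.898
finger_force: 0.0
```

Request:
step_arm(
  increments=[
    [[0,0,0],[0,0,0]],
    [[0,0,0],[0,0,0]],
  ],
)

```text
time: 21.18
eef_pos: [0.4454, -0.0848, 0.2492]
tcp_rot: [0.649, 0.7, -0.203, 0.219]
contact_force: [0.7, -0.2, 0.4]
opening: 0.901
finger_force: 0.0
```

Run:
```python
from h import *
im,C=grab("wrist");t,T=grab("top")
st=readout.get_state();print(st["eef_pos"],R.from_quat(st["tcp_rot"]).as_matrix().round(3),st["qpos"].round(3))
np.savez("w9.npz",p=st["eef_pos"],r=st["tcp_rot"])
o=np.zeros((600,800,3),np.uint8);o[:420,:560]=im
o[420:,300:660]=cv2.resize(t[180:270,120:300],(360,180),interpolation=cv2.INTER_CUBIC);cv2.imwrite("pics/w9.png",o)
```

```text
[ 0.44558721 -0.08553823  0.24967501] [[-0.061  0.997  0.044]
 [ 0.819  0.075 -0.569]
 [-0.571  0.001 -0.821]] [-0.103 -0.236  2.159 -0.652  1.182  0.066]
```

View pics/w9.png

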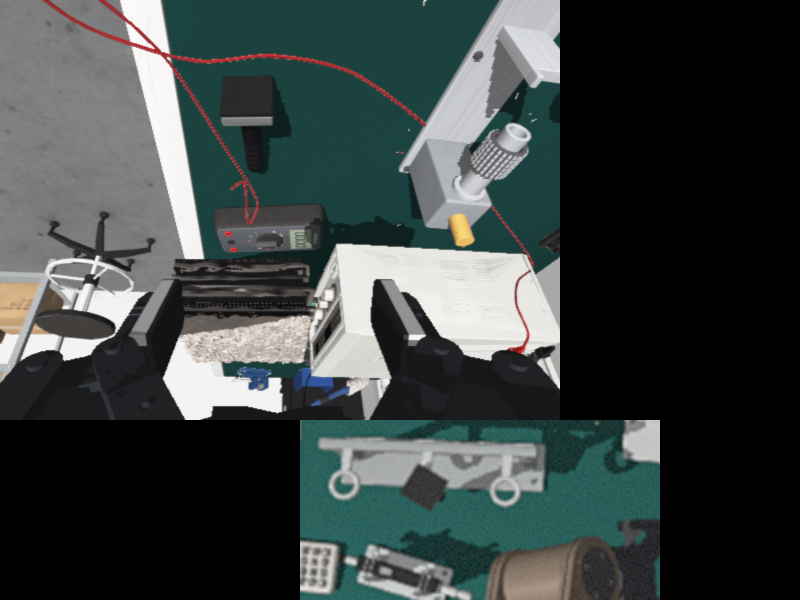

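Lifter 1's pad sits on the middle ring, and the sleeve is forward. Lifter 2's face corners are (222,117), (273,117), (224,77), (272,76), with the handle end at (257,168).

Run:
```python
from h import *
C=cam("wrist")
m=np.array([(9,24,24),(9,-24,24),(9,24,-24),(9,-24,-24),(-109,0,0)])/1e3
P=R.from_euler('y',-8,degrees=True).apply(m)+[0,0,.025]
L=fit(C,P,[(222,117),(273,117),(224,77),(272,76),(257,168)],[.42,-.16,1.6],"L2")
st=readout.get_state();M=R.from_quat(st["tcp_rot"]).as_matrix()
t=M.T@(np.array([*L[:2],.025])-st["eef_pos"]);print("in tool",t,"yaw tool",np.degrees(np.arctan2(M[1,0],M[0,0])))
print("to pre",M@(t+[0,0,-.075]),)
```

```text
L2 [ 0.4241 -0.1678  1.6725] 95.83 res [-1.4 -0.7  0.2 -1.9 -0.1  1.6  1.2  1.4  0.  -0.2]
in tool [ 0.06227371 -0.02783158  0.23033353] yaw tool 94.24108238901078
to pre [-0.02474756 -0.03955119 -0.16310849]
```

Request:
step_arm(
  increments=[
    [[-5,-8,-33],[0,0,0.027]],
    [[-5,-8,-33],[0,0,0]],
    [[-5,-8,-33],[0,0,0]],
    [[-5,-8,-33],[0,0,0]],
    [[-5,-8,-31],[0,0,0]],
    [[0,0,0],[0,0,0]],
    [[0,0,0],[0,0,0]],
    [[0,0,0],[0,0,0]],
  ],
)

```text
time: 21.95
eef_pos: [0.4219, -0.1256, 0.088]
tcp_rot: [0.639, 0.708, -0.2, 0.224]
contact_force: [-0.2, 0.4, 0.2]
opening: 0.897
finger_force: 0.0
```

Run:
```python
from h import *
im,C=grab("wrist");cv2.imwrite("pics/w10.png",im)
st=readout.get_state();print(st["eef_pos"],st["qpos"].round(3))
```

```text
[ 0.42250458 -0.12545825  0.08861666] [-0.21  -0.057  2.34  -0.825  0.835  0.253]
```

View pics/w10.png

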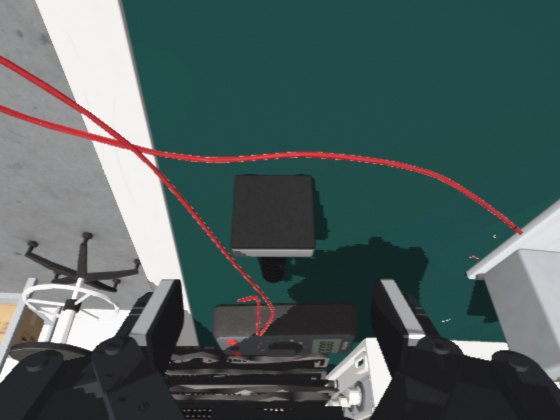

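Run:
```python
from h import *
C=cam("wrist")
m=np.array([(9,24,24),(9,-24,24),(9,24,-24),(9,-24,-24)])/1e3
P=R.from_euler('y',-8,degrees=True).apply(m)+[0,0,.025]
L=fit(C,P,[(231,249),(315,249),(235,176),(313,176)],[.42,-.16,1.6],"L2");np.save("L2.npy",L)
st=readout.get_state();M=R.from_quat(st["tcp_rot"]).as_matrix()
t=M.T@(np.array([*L[:2],.025])-st["eef_pos"]);print("in tool",t,"yaw tool",np.degrees(np.arctan2(M[1,0],M[0,0])))
print("to grasp",M@(t+[-.0036,0,.0183]),M.round(3))
```

```text
L2 [ 0.4243 -0.1673  1.6609] 95.16 res [ 0.3 -1.8  0.1 -1.6  0.5  0.7 -1.7  1. ]
in tool [ 0.00221546 -0.00283767  0.07607397] yaw tool 95.72095165763801
to grasp [ 0.00320137 -0.05519604 -0.07654779] [[-0.082  0.995  0.063]
 [ 0.815  0.103 -0.57 ]
 [-0.573  0.005 -0.819]]
```

Request:
step_arm(
  increments=[
    [[1,-11,-15],[0,0,0]],
    [[1,-11,-15],[0,0,0]],
    [[1,-11,-15],[0,0,0]],
    [[0,-11,-15],[0,0,0]],
    [[0,-11,-16],[0,0,0]],
    [[0,0,0],[0,0,0]],
    [[0,0,0],[0,0,0]],
    [[0,0,0],[0,0,0]],
  ],
)

```text
time: 22.67
eef_pos: [0.425, -0.18, 0.0118]
tcp_rot: [0.639, 0.708, -0.2, 0.224]
contact_force: [-0.5, 0.3, -0.1]
opening: 0.9
finger_force: 0.0
```

Request:
step_arm(
  increments=[
    [[0,0,0],[0,0,0]],
    [[0,0,0],[0,0,0]],
    [[0,0,0],[0,0,0]],
    [[0,0,0],[0,0,0]],
    [[0,0,0],[0,0,0]],
    [[0,0,0],[0,0,0]],
    [[0,0,0],[0,0,0]],
    [[0,0,0],[0,0,0]],
  ],
  fingers=-1,
  grip_force=60,
)

```text
time: 23.33
eef_pos: [0.4242, -0.1798, 0.0111]
tcp_rot: [0.639, 0.708, -0.201, 0.224]
contact_force: [-0.1, 4.2, 7.4]
opening: 0.552
finger_force: 60.5
```

Run:
```python
from h import *
st=readout.get_state();M=R.from_quat(st["tcp_rot"]).as_matrix();L=np.load("L2.npy")
print(st["eef_pos"],st["qpos"].round(3),st["opening"],st["contact_force"])
yaw=np.arctan2(-M[0,1],M[1,1])+0; yaw=np.arctan2(M[0,1],-M[1,1]); y=np.radians(95.7);c=np.radians(8)
a=np.array([np.cos(y)*np.cos(c),np.sin(y)*np.cos(c),np.sin(c)])
pt=M.T@(np.array([*L[:2],.025])-st["eef_pos"]);print(M.T@a,pt);np.savez("g.npz",at=M.T@a,pt=pt)
```

```text
[ 0.42418981 -0.17978945  0.01108601] [-0.34   0.14   2.338 -1.031  0.647  0.4  ] 0.5523513812724963 [-0.14670545  4.24911192  7.39813587]
[ 0.73166487  0.00476685 -0.68164786] [ 0.00220477  0.00139432 -0.01852015]
```

Request:
step_arm(
  increments=[
    [[0,0,10],[0,0,0]],
    [[0,0,35],[0,0,0]],
    [[0,0,40],[0,0,0]],
    [[0,0,40],[0,0,0]],
    [[0,0,40],[0,0,0]],
    [[0,0,40],[0,0,0]],
    [[0,0,40],[0,0,0]],
    [[0,0,20],[0,0,0]],
  ],
)

```text
time: 24.0
eef_pos: [0.4244, -0.1799, 0.2807]
tcp_rot: [0.639, 0.708, -0.199, 0.226]
contact_force: [0.5, 0.3, -1.6]
opening: 0.552
finger_force: 62.5
```

Request:
step_arm(
  increments=[
    [[7,18,0],[0.119,0.012,0]],
    [[7,18,0],[0.119,0.012,0]],
    [[7,18,0],[0.119,0.012,0]],
    [[7,18,0],[0.119,0.012,0]],
    [[7,18,0],[0.119,0.012,0]],
    [[7,18,0],[0.119,0.012,0]],
    [[7,18,0],[0.119,0.012,0]],
    [[7,18,0],[0.119,0.012,0]],
  ],
)

```text
time: 24.67
eef_pos: [0.4795, -0.0349, 0.2753]
tcp_rot: [0.659, 0.731, 0.119, -0.129]
contact_force: [0.9, 0.1, -2.2]
opening: 0.551
finger_force: 62.4
```

Request:
step_arm(
  increments=[
    [[7,18,0],[0.119,0.012,0]],
    [[7,18,0],[0.119,0.012,0]],
    [[7,18,0],[0.119,0.012,0]],
    [[7,18,0],[0.119,0.012,0]],
    [[9,20,0],[0,0,-0.105]],
    [[9,20,0],[0,0,-0.105]],
    [[9,20,0],[0,0,-0.105]],
    [[9,20,0],[0,0,-0.105]],
  ],
)

```text
time: 25.33
eef_pos: [0.5432, 0.1166, 0.2735]
tcp_rot: [0.744, 0.535, 0.326, -0.234]
contact_force: [0.4, 1.4, -2.2]
opening: 0.554
finger_force: 62.5
```

Request:
step_arm(
  increments=[
    [[9,20,0],[0,0,-0.105]],
    [[9,20,0],[0,0,-0.105]],
    [[0,0,0],[0,0,0]],
    [[0,0,0],[0,0,0]],
    [[0,0,0],[0,0,0]],
  ],
)

```text
time: 25.75
eef_pos: [0.5607, 0.1562, 0.2743]
tcp_rot: [0.794, 0.457, 0.348, -0.199]
contact_force: [-0.4, 0.6, -1.3]
opening: 0.557
finger_force: 62.9
```

Run:
```python
from h import *
st=readout.get_state();M=R.from_quat(st["tcp_rot"]).as_matrix();g=np.load("g.npz");print(st["eef_pos"],M.round(3),st["qpos"].round(3),st["opening"])
a=M@g["at"];pad=st["eef_pos"]+M@g["pt"];r=along(np.array([.5625,.2586,-.0238]),0,-.11)
print("axis",a,"pad",pad,"ring1",r,"end",pad-.109*a)
s,S=grab("scene")
for n,q in(("pad",pad),("h60",pad-.06*a),("h80",pad-.08*a),("end",pad-.109*a),("ring",[*r,.135])):print(n,((w2px(S,[q])[0]-[160,150])*5).round(0))
cv2.imwrite("pics/s11.png",cv2.resize(s[150:270,160:300],None,fx=5,fy=5,interpolation=cv2.INTER_CUBIC))
```

```text
[0.56072034 0.15620629 0.27431763] [[ 0.339  0.864  0.371]
 [ 0.587 -0.503  0.634]
 [ 0.735  0.003 -0.678]] [-0.221 -0.148  2.105  0.91   1.09  -0.102] 0.5567809219498733
axis [-5.68451670e-04 -5.02309613e-03  9.99987223e-01] pad [0.5557984  0.14505504 0.28850302] ring1 [0.5599 0.1486] end [0.55586036 0.14560255 0.17950442]
pad [388. 240.]
h60 [394. 327.]
h80 [395. 354.]
end [398. 393.]
ring [392. 447.]
```

View pics/s11.png

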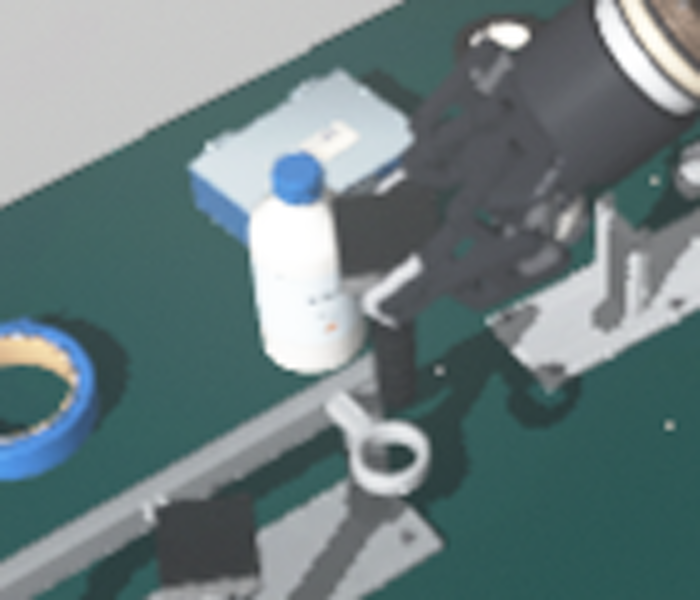

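Handle over ring 1, about 4 mm short in x and y as computed. Correcting and lowering.

Request:
step_arm(
  increments=[
    [[4,3,0],[0,0,0]],
    [[0,0,-20],[0,0,0]],
    [[0,0,-20],[0,0,0]],
    [[0,0,-10],[0,0,0]],
    [[0,0,-10],[0,0,0]],
    [[0,0,-10],[0,0,0]],
    [[0,0,0],[0,0,0]],
  ],
)

```text
time: 26.38
eef_pos: [0.5644, 0.159, 0.2024]
tcp_rot: [0.795, 0.456, 0.348, -0.2]
contact_force: [-1.2, -0.2, -2.0]
opening: 0.551
finger_force: 62.9
```

Request:
step_arm(
  increments=[
    [[0,0,-15],[0,0,0]],
    [[0,0,-15],[0,0,0]],
    [[0,0,-15],[0,0,0]],
    [[0,0,-10],[0,0,0]],
    [[0,0,-8],[0,0,0]],
    [[0,0,-5],[0,0,0]],
    [[0,0,-4],[0,0,0]],
    [[0,0,0],[0,0,0]],
  ],
)

```text
time: 27.05
eef_pos: [0.5652, 0.1591, 0.1325]
tcp_rot: [0.794, 0.456, 0.349, -0.199]
contact_force: [-0.3, 0.5, -2.1]
opening: 0.554
finger_force: 62.9
```

Request:
step_arm(
  increments=[
    [[0,0,0],[0,0,0]],
    [[0,0,0],[0,0,0]],
  ],
)

```text
time: 27.22
eef_pos: [0.5657, 0.1591, 0.1336]
tcp_rot: [0.794, 0.456, 0.349, -0.198]
contact_force: [0.5, 0.0, -1.3]
opening: 0.556
finger_force: 62.9
```

Lower 3 mm more, release, retreat along the tool axis, then check.

Request:
step_arm(
  increments=[
    [[0,0,-3],[0,0,0]],
    [[0,0,0],[0,0,0]],
    [[0,0,0],[0,0,0]],
  ],
)

```text
time: 27.47
eef_pos: [0.5661, 0.1589, 0.1308]
tcp_rot: [0.794, 0.456, 0.35, -0.198]
contact_force: [0.2, -1.3, 1.0]
opening: 0.554
finger_force: 64.1
```

Request:
step_arm(
  increments=[
    [[0,0,0],[0,0,0]],
    [[0,0,0],[0,0,0]],
    [[0,0,0],[0,0,0]],
    [[0,0,0],[0,0,0]],
    [[0,0,0],[0,0,0]],
  ],
  fingers=0.3,
)

```text
time: 27.88
eef_pos: [0.565, 0.1593, 0.1297]
tcp_rot: [0.794, 0.456, 0.349, -0.199]
contact_force: [0.2, 0.4, -0.4]
opening: 0.646
finger_force: 0.0
```

Request:
step_arm(
  increments=[
    [[-9,-16,17],[0,0,0]],
    [[-9,-16,17],[0,0,0]],
    [[-9,-16,17],[0,0,0]],
    [[-9,-16,17],[0,0,0]],
    [[-9,-20,20],[0,0,0]],
    [[-9,-30,20],[0,0,0]],
    [[-9,-30,20],[0,0,0]],
    [[-5,-30,0],[0,0,0]],
  ],
)

```text
time: 28.55
eef_pos: [0.4979, -0.0166, 0.2626]
tcp_rot: [0.793, 0.458, 0.351, -0.196]
contact_force: [0.3, -0.2, 0.7]
opening: 0.651
finger_force: 0.0
```

Request:
step_arm(
  increments=[
    [[0,-35,0],[0,0,0]],
    [[0,-35,0],[0,0,0]],
    [[0,-35,0],[0,0,0]],
    [[0,0,0],[0,0,0]],
    [[0,0,0],[0,0,0]],
    [[0,0,0],[0,0,0]],
  ],
)

```text
time: 29.05
eef_pos: [0.4969, -0.1194, 0.2574]
tcp_rot: [0.794, 0.456, 0.349, -0.199]
contact_force: [0.6, 0.3, 0.2]
opening: 0.649
finger_force: 0.0
```

Run:
```python
from h import *
s,_=grab("scene");t,_=grab("top");o=np.zeros((600,800,3),np.uint8)
o[:300]=cv2.resize(t[150:285,110:470],(800,300),interpolation=cv2.INTER_CUBIC)
o[300:,:560]=cv2.resize(s[150:360,120:420],(560,300) if 0 else (429,300)).__class__ and cv2.resize(s[190:350,100:399],(560,300),interpolation=cv2.INTER_CUBIC)
cv2.imwrite("pics/f.png",o);print(readout.get_state()["eef_pos"],readout.get_state()["contact_force"])
```

```text
[ 0.49691837 -0.11846119  0.25752795] [0.64490825 0.01391597 0.59845726]
```

View pics/f.png

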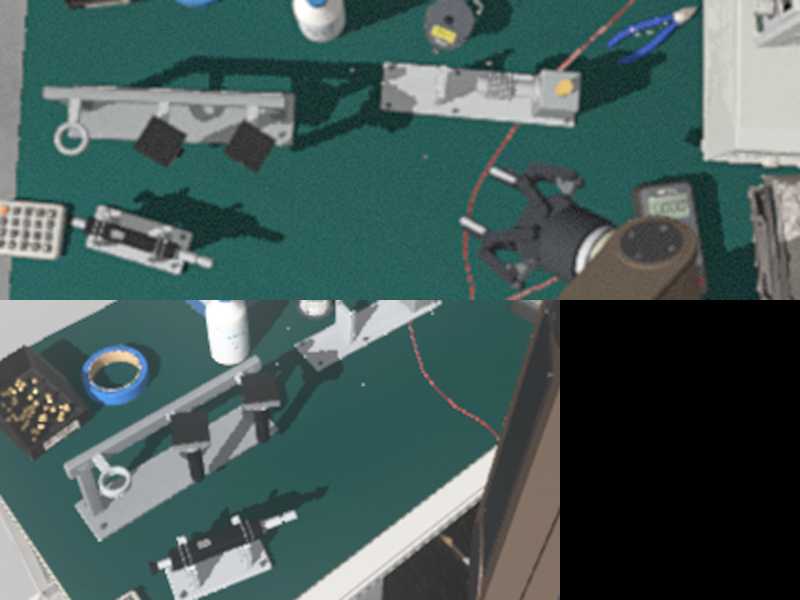

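Both pads sit on their rings with the handles hanging through. The wand lies in both yokes, the sleeve is forward, and no other lifter is in sight.

```bash
python3 -c "from plant import sign_off;print(sign_off())"
```

```text
the job is handed in; nothing more can be done
None
```

The job is handed in: the wand lies in both cradle yokes, the sleeve is forward again, the two lifters present hang in rings 1 and 2 with their pads resting on the rings, and the bottle, spool and meter were not touched.

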